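Stones from drying board to tray, in reverse order

ROBOT

A 7-joint arm with a two-finger parallel gripper is mounted at the origin on the work surface. World frame = base frame: x ahead of the robot, y to its left, z up, the work surface at z = 0. Lengths are in mm, angles in rad, forces in N, time in s.
With the tool pointing down it reaches from about 350 to 900 mm from the base axis. Payload 19.9 kg.
Tool frame: the origin (TCP) lies at the very end of the fingers, on their centre line; the grasp point (between the pads) lies arm.grasp_offset behind it (arm.grasp_offset is the distance from the TCP to the grasp point, in mm); z points along the fingers, y is the line along which they close (so a half turn about z gives the same grasp; the last joint's range is limited). The gripper opens to 94 mm and grips with 3 to 60 N. Pads are 16 mm wide; open, the fingers measure 119 mm over their backs; the gripper's body (75 mm by 177 mm) begins 78 mm behind the grasp point.
Start: joints at [-1.347, 0.417, -0.01, 1.614, 0.005, 1.111, -0.053], TCP at [163.563, 603.196, 205.425] pointing down, gripper open.
Joint ranges: [-2.81, 2.81], [-0.39, 2.02], [-1.27, 1.25], [0.06, 2.57], [-1.19, 4.33], [0.19, 2], [-2.82, 2.82]. Speed limits (rad/s): [1.89, 1.89, 2.39, 2.39, 3.01, 3.01, 3.01].

INTERFACE

Orientations are given as a unit quaternion [x, y, z, w].
In Python, from plant import arm gives the robot as it stands.
- The arm moves only by the tool move_arm, never from a script. Its argument "series" is a list of rows, each an object of numbers: "x", "y", "z": the shift along the tool's x, y, z scaled (see below); "ax", "ay", "az": the turn, a rotation vector about the tool's x, y, z scaled (see below); "claw": the opening, from -1 (shut) to 1 (fully open). In form: [{"x": .., "y": .., "z": .., "ax": .., "ay": .., "az": .., "claw": ..}, ...]. A call has 1 to 20 rows; each row is the pose to reach, as a shift and turn from the pose commanded when the call began, along the tool's axes at that moment; what a row does not reach only later rows make up. The controller multiplies each number of a shift by 0.3 m and each number of a turn by 45 degrees. A row lasts 1/8 s, in which the tool goes at most 62.5 mm and 10.7 degrees, less where a joint would pass 70% of its speed; a pose out of reach is approached as far as the arm can. A call with a number of a shift or a turn outside -1 to 1 is refused whole. A call with a gripper value outside its range is refused whole. The fingers move at their own pace and stop on an object; "newtons" is the grip in N (left out, the last holds). Time passes only in rows, so rows that repeat a pose let the fingers close. It gives the time, the measured TCP pose, the force, the opening and the grip force at its end, in the units of the state.
- arm.observe(): the state, without advancing time (a new reading comes with each control period).
- arm.get_image(name): name is "side" or "top" or "wrist"; returns a dict with "frame" (400x640x3 uint8, red, green, blue), "camera_matrix" (3x3 intrinsics, pixels), "rvec" (rotation vector, rad) and "tvec" (3), from world to camera coordinates, as OpenCV has them. Camera axes: x right, y down, z forward; pixel columns grow to the right and rows downward; lengths in mm; the calibration is good to about 2 mm. A picture is of the moment at which its call begins. There is no depth.
- arm.sign_off(): hands the job in; it is judged then, once.
Trained networks look in the newest picture that a camera, given by its name, has taken for a name from the list of things; names that differ only in an ending like _2 or _b are one class to them, and where a whole thing is asked for, a point or a joint stands for the part that bears it (a point fixed in the world has none). Each returns a list of dicts, best first, with "conf" (0 to 1); they miss things now and then, are a little off and sometimes report something else, mostly with a low value. They report only what shows in the picture. A call takes as long as a camera call. They do not tell look-alikes from the thing itself.
- arm.look_for(label, camera): "extent" ([left, top, right, bottom] in pixels, round what is visible of it).
- arm.silhouettes(label, camera): "region" (400x640 bool, what is visible of it) and "extent" ([left, top, right, bottom] in pixels, round what is visible of it).
- arm.spot_point(label, camera): "uv" ([column, row] in pixels: a listed point, or the origin of a listed thing).
The state is a dict: "time_s": time; "joint_pos": joint angles; "joint_velocities": joint speeds; "effort": joint torques, N m; "eef_pos": TCP position; "tool_rot": TCP orientation; "wrist_force": force on the tool from outside, world axes, zero at the start; "ft_torque": the same for the moment, N m; "opening": opening from 0.0 (shut) to 1.0 (fully open); "finger_force": force on a finger pad.
Only numpy, scipy, OpenCV 4.12 (cv2) and the standard library are available. Lean on these libraries where they do the work, as an engineer would, in place of code of your own. Each camera call takes 0.05 s, during which the arm holds its last target. There are 200 camera calls.

TASK

Move the row of four polished stones from the plywood drying board into the four compartments of the wooden tray, in reverse order: the stone nearest the board's black knob goes into the compartment farthest from the tray's black knob, and so on along the row. Stand every stone upright on the floor of its compartment and let it go; do not drop them or let any fall over.

Things in the scene. Friction and masses are not known exactly. Their poses are not given: they have to be found in the camera images.
- drying_board: Fixed plywood board, 300 x 74 x 14 mm, with a row of four cork pads bearing the stones, and a black knob (22 mm across, 24 high) on one end. Left or right of the robot, any yaw. Origin: on its underside, midway along the row of pads; x along the row towards the knob, z up. Pad centres at x = +99, +33, -33, -99 mm, y = 0; knob at x = +149; board from x = -138 to +162.
- tray: Fixed wooden tray, 300 x 66 mm, four empty compartments in a row, black knob as on the board at one end. On the other side from the board, any yaw. Origin: underside, midway along the compartments; x along the row towards the knob (at x = +149 mm), z up. Compartment centres x = +99, +33, -33, -99, y = 0; each 62 (x) by 58 mm inside; floor at z = 6, tops of the 4 mm walls at z = 16 mm.
- tower: Milky-white square stone tower with a pointed tip: 30 x 30 mm, sides upright for 55 mm, tip at 75 mm, 0.13 kg. Origin: centre of its flat underside, z up its axis. Starts standing upright on its own cork pad, at any place in the row, within 5 mm of the pad's centre; its x axis within 0.3 rad of the board's x.
- core: Grey round stone drill core, a cylinder 34 mm across and 50 mm tall, 0.12 kg. Origin: centre of its flat underside, z up its axis. Starts standing upright on its own cork pad, at any place in the row, within 5 mm of the pad's centre.
- slab: Thick pink rhodochrosite slice standing on edge: 40 mm (its x) by 20 mm (its y), 52 mm tall, 0.12 kg. Origin: centre of its flat underside, z up its axis. Starts standing upright on its own cork pad, at any place in the row, within 5 mm of the pad's centre; its x axis within 0.3 rad of the board's x, so its broad faces look across the row.
- egg: Brown agate egg with a flat ground foot, standing: 62 mm tall, foot 28 mm across, widest 42 mm between 26 and 40 mm above the foot, where its sides are upright; 0.14 kg. (The smaller eggs in the white saucer are not part of the job.) Origin: centre of its flat underside, z up its axis. Starts standing upright on its own cork pad, at any place in the row, within 5 mm of the pad's centre.
- pad_tower: Fixed cork pad on the drying board, a disc 54 mm across and 6 mm thick, on which the square tower stands at the start (so it keeps marking where that stone came from). The four pads look alike. Origin: centre of its underside, which lies on top of the board.
- pad_core: Fixed cork pad on the drying board, a disc 54 mm across and 6 mm thick, on which the round core stands at the start (so it keeps marking where that stone came from). The four pads look alike. Origin: centre of its underside, which lies on top of the board.
- pad_slab: Fixed cork pad on the drying board, a disc 54 mm across and 6 mm thick, on which the pink slab stands at the start (so it keeps marking where that stone came from). The four pads look alike. Origin: centre of its underside, which lies on top of the board.
- pad_egg: Fixed cork pad on the drying board, a disc 54 mm across and 6 mm thick, on which the standing egg stands at the start (so it keeps marking where that stone came from). The four pads look alike. Origin: centre of its underside, which lies on top of the board.
Things that resemble listed ones, but are neither listed nor needed, are in the scene too. What is shaped like the core but red is not meant.

How it is judged (in metres and radians):
At the end, for the whole second after the job is handed in: Counted from the black knobs, the stones stand in the tray in reverse order (from pad x = s to compartment x = -s): each upright within 0.12 rad, underside within 4 mm of the compartment floor, within 20 mm of the compartment centre along and across, released and at rest (((x of pad_tower in the frame of drying_board between 0.084 and 0.114 m and x of tower in the frame of tray between -0.119 and -0.079 m) or (x of pad_tower in the frame of drying_board between 0.018 and 0.048 m and x of tower in the frame of tray between -0.053 and -0.013 m) or (x of pad_tower in the frame of drying_board between -0.048 and -0.018 m and x of tower in the frame of tray between 0.013 and 0.053 m) or (x of pad_tower in the frame of drying_board between -0.114 and -0.084 m and x of tower in the frame of tray between 0.079 and 0.119 m)) and y of tower in the frame of tray between -0.02 and 0.02 m and z of tower in the frame of tray between 0.002 and 0.01 m and angle between each of tower, core, slab, egg's own z axis and vertical below 0.12 rad and linear speed of each of tower, core, slab, egg below 0.02 m/s and angular speed of each of tower, core, slab, egg below 0.2 rad/s and contact force between each of tower, core, slab, egg and the fingers below 0.05 N and ((x of pad_core in the frame of drying_board between 0.084 and 0.114 m and x of core in the frame of tray between -0.119 and -0.079 m) or (x of pad_core in the frame of drying_board between 0.018 and 0.048 m and x of core in the frame of tray between -0.053 and -0.013 m) or (x of pad_core in the frame of drying_board between -0.048 and -0.018 m and x of core in the frame of tray between 0.013 and 0.053 m) or (x of pad_core in the frame of drying_board between -0.114 and -0.084 m and x of core in the frame of tray between 0.079 and 0.119 m)) and y of core in the frame of tray between -0.02 and 0.02 m and z of core in the frame of tray between 0.002 and 0.01 m and ((x of pad_slab in the frame of drying_board between 0.084 and 0.114 m and x of slab in the frame of tray between -0.119 and -0.079 m) or (x of pad_slab in the frame of drying_board between 0.018 and 0.048 m and x of slab in the frame of tray between -0.053 and -0.013 m) or (x of pad_slab in the frame of drying_board between -0.048 and -0.018 m and x of slab in the frame of tray between 0.013 and 0.053 m) or (x of pad_slab in the frame of drying_board between -0.114 and -0.084 m and x of slab in the frame of tray between 0.079 and 0.119 m)) and y of slab in the frame of tray between -0.02 and 0.02 m and z of slab in the frame of tray between 0.002 and 0.01 m and ((x of pad_egg in the frame of drying_board between 0.084 and 0.114 m and x of egg in the frame of tray between -0.119 and -0.079 m) or (x of pad_egg in the frame of drying_board between 0.018 and 0.048 m and x of egg in the frame of tray between -0.053 and -0.013 m) or (x of pad_egg in the frame of drying_board between -0.048 and -0.018 m and x of egg in the frame of tray between 0.013 and 0.053 m) or (x of pad_egg in the frame of drying_board between -0.114 and -0.084 m and x of egg in the frame of tray between 0.079 and 0.119 m)) and y of egg in the frame of tray between -0.02 and 0.02 m and z of egg in the frame of tray between 0.002 and 0.01 m); the robot touches nothing.
It fails at once if a stone falls over (leans more than 0.7 rad) (angle between any of tower, core, slab, egg's own z axis and vertical above 0.7 rad).
It fails at once if a stone is dropped or thrown (moves faster than 0.8 m/s with no finger touching it, a fall of about 30 mm) ((linear speed of tower above 0.8 m/s and contact force between tower and the fingers below 0.02 N) or (linear speed of core above 0.8 m/s and contact force between core and the fingers below 0.02 N) or (linear speed of slab above 0.8 m/s and contact force between slab and the fingers below 0.02 N) or (linear speed of egg above 0.8 m/s and contact force between egg and the fingers below 0.02 N)).
It also fails if it takes over 115 s, if anything falls off the work surface, if the arm or the gripper's body presses on something with over 40 N, if the wrist force passes 120 N, or if a joint passes its speed limit or range.

## Working session

There is one attempt and no reset: what is moved stays moved. The work goes in short steps, Python scripts to look and compute and a tool call to move; the robot and the scene stay as the last step left them, time stands still between calls to the robot, and variables do not carry over. Pictures are saved under pics/ and viewed, at most 14 in all, crops included, and the job is handed in when it is done.

Besides the shell and the picture viewer there is one more tool, called after "Call:" as name(argument=value, ...), one argument or row to a line, values as JSON. move_arm: Moves the arm, as the interface text tells. Its arguments: {"type":"object","properties":{"series":{"type":"array","items":{"type":"object","properties":{"x":{"type":"number","minimum":-1,"maximum":1},"y":{"type":"number","minimum":-1,"maximum":1},"z":{"type":"number","minimum":-1,"maximum":1},"ax":{"type":"number","minimum":-1,"maximum":1},"ay":{"type":"number","minimum":-1,"maximum":1},"az":{"type":"number","minimum":-1,"maximum":1},"claw":{"type":"number"}}}},"newtons":{"type":"number"}},"required":["series"]}

```bash
mkdir -p pics; ls; python3 - <<'E'
from plant import arm
import cv2
s=arm.observe();print({k:s[k] for k in('time_s','eef_pos','tool_rot','opening')},arm.grasp_offset)
for c in('top','side'):
    d=arm.get_image(c);cv2.imwrite(f'pics/{c}0.png',d['frame'][:,:,::-1])
    print(c,d['camera_matrix'].tolist(),d['rvec'],d['tvec'])
    for n in('drying_board','tray','tower','core','slab','egg','pad_core'):
        print(n,[(round(r['conf'],2),[round(float(v)) for v in r['uv']]) for r in arm.spot_point(n,c)])
E
```

```text
pics
{'time_s': 0.0, 'eef_pos': array([163.47348527, 602.8540769 , 204.82535931]), 'tool_rot': array([ 1.32000892e-01,  9.91249413e-01, -6.02984864e-04, -4.08685277e-05]), 'opening': 0.9973218036128568} 18.8
top [[456.38259933326657, 0.0, 328.76076719347986], [0.0, 456.38259933326657, 196.66841208279445], [0.0, 0.0, 1.0]] [ 2.18276246 -2.13476867  0.14081316] [  29.34650441  519.71948611 1076.85006144]
drying_board [(0.74, [243, 206])]
tray [(0.72, [441, 211])]
tower [(0.72, [232, 188])]
core [(0.75, [184, 169]), (0.47, [226, 168])]
slab [(0.57, [249, 215])]
egg [(0.63, [257, 242])]
pad_core [(0.44, [223, 170])]
side [[510.845370273408, 0.0, 320.32416031849885], [0.0, 510.845370273408, 197.81683304893994], [0.0, 0.0, 1.0]] [ 0.76699613 -2.65511779  1.01878212] [ 454.74272346  238.9331587  1092.55974745]
drying_board [(0.69, [274, 291])]
tray [(0.69, [383, 159])]
tower [(0.92, [256, 283])]
core [(0.76, [192, 319])]
slab [(0.84, [290, 284])]
egg [(0.85, [320, 290])]
pad_core [(0.51, [232, 283])]
```

```bash
python3 - <<'E'
import cv2
a=cv2.imread('pics/top0.png')[100:300,140:540]
cv2.imwrite('pics/topc.png',cv2.resize(a,(800,400),interpolation=cv2.INTER_CUBIC))
E
```

```text
(no output)
```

View pics/topc.png

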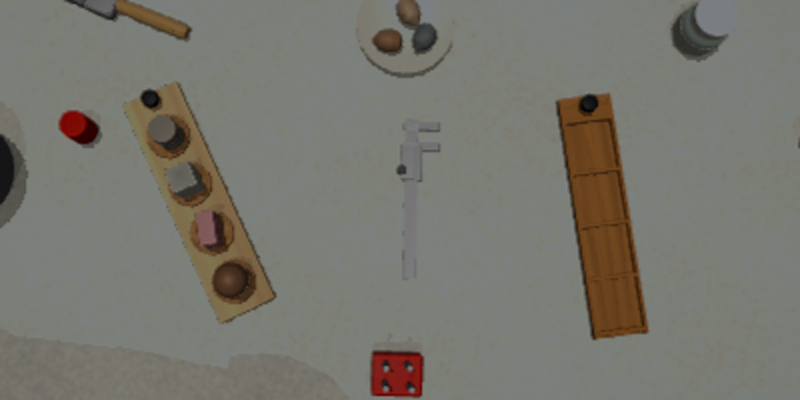

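View pics/side0.png

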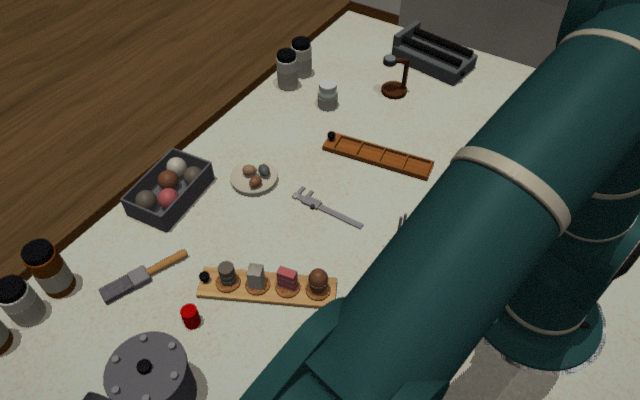

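The stones along the board from its knob (crop 150,98) are the grey core (167,133), tower (185,180), pink slab (209,230) and egg (232,279). The tray's knob is at (588,103). There are two candidates for "core": the red cylinder (78,127) and the grey one on a cork pad (167,133). The grey one fits the description, and the enlarged crop confirms it.

```bash
cat > h.py <<'E'
from plant import arm
import numpy as np, cv2
from scipy.spatial.transform import Rotation as R
def ray(d,uv,z):
    """pixels -> world points on plane z"""
    K=d['camera_matrix'];M=R.from_rotvec(np.ravel(d['rvec'])).as_matrix();t=np.ravel(d['tvec'])
    uv=np.atleast_2d(uv).astype(float)
    r=(M.T@np.linalg.inv(K)@np.c_[uv,np.ones(len(uv))].T).T
    o=-M.T@t
    return (o+r*((z-o[2])/r[:,2])[:,None])[:,:2]
def rect(d,mask,z):
    m=max(cv2.findContours(mask.astype(np.uint8),0,1)[0],key=cv2.contourArea)[:,0]
    (c,s,a)=cv2.minAreaRect(ray(d,m,z).astype(np.float32))
    a=np.radians(a if s[0]>s[1] else a+90)
    return np.round(c,1),np.round(s,1),round(float(np.mod(a,np.pi)),3)
def proj(d,p):
    return cv2.projectPoints(np.atleast_2d(p).astype(float),d['rvec'],d['tvec'],d['camera_matrix'],None)[0][:,0]
def plan(x,y,z,yaw_close,cur=None):
    """row numbers for moving to world TCP pose; tool down, closing line along yaw_close"""
    s=arm.observe();R0=R.from_quat(s['tool_rot']);p=s['eef_pos']
    sh=R0.inv().apply(np.array([x,y,z])-p)/300
    best=None
    for k in(-1,0,1,2):
        yv=yaw_close+k*np.pi
        ty=np.array([np.cos(yv),np.sin(yv),0]);tz=np.array([0,0,-1.]);tx=np.cross(ty,tz)
        rv=(R0.inv()*R.from_matrix(np.c_[tx,ty,tz])).as_rotvec()
        if best is None or np.linalg.norm(rv)<np.linalg.norm(best):best=rv
    print('t',s['time_s'],'j7',round(s['joint_pos'][6],2),'shift',np.round(sh,4),'turn',np.round(best/(np.pi/4),4))
E
python3 - <<'E'
from h import *
for c in('top','side'):
    d=arm.get_image(c)
    for n,z in(('drying_board',14),('tray',16)):
        s=arm.silhouettes(n,c)[0];print(c,n,rect(d,s['region'],z))
    for n,z in(('drying_board',0),('tray',0),('tower',20),('core',20),('slab',20),('egg',20)):
        print(c,n,[ray(d,r['uv'],z).round()[0] for r in arm.spot_point(n,c)][:2])
    print('tcp px',proj(d,arm.observe()['eef_pos']))
    if c=='top':
        print('knobs',ray(d,[[140+150/2,100+98/2],[140+588/2,100+103/2]],30).round())
        print('tray corners',ray(d,[[140+557/2,100+101/2],[140+609/2,100+95/2],[140+647/2,100+331/2],[140+594/2,100+338/2]],16).round())
s=arm.observe();M=R.from_quat(s['tool_rot']).as_matrix();print(M.round(3))
E
```

```text
top drying_board (array([510. , 263.8]), array([303.9,  76.5]), 0.465)
top tray (array([ 503.7, -232.6]), array([300.8,  72.4]), 0.139)
top drying_board [array([501., 254.])]
top tray [array([ 489., -236.])]
top tower [array([539., 274.])]
top core [array([583., 297.]), array([587., 403.])]
top slab [array([473., 244.])]
top egg [array([407., 210.])]
tcp px [[ 37.52964308 359.61786227]]
knobs [[ 631.  324.]
 [ 638. -217.]]
tray corners [[ 643. -181.]
 [ 652. -246.]
 [ 360. -290.]
 [ 350. -225.]]
side drying_board (array([510.1, 265.7]), array([303.7,  80.9]), 0.461)
side tray (array([ 505., -231.]), array([309.9,  86.4]), 0.148)
side drying_board [array([499., 254.])]
side tray [array([ 492., -244.])]
side tower [array([532., 267.])]
side core [array([587., 419.]), array([586., 298.])]
side slab [array([467., 235.])]
side egg [array([404., 204.]), array([471., 236.])]
tcp px [[316.98538158 521.78644385]]
[[-0.965  0.262  0.   ]
 [ 0.262  0.965 -0.   ]
 [-0.    -0.    -1.   ]]
```

The fit gives board origin ≈(499,259) with yaw 0.463, and tray origin ≈(490,-237) with yaw 0.149. Next I move above the board for a close wrist-camera look.

```bash
python3 -c "
from h import *
plan(500,259,300,2.034)"
```

```text
t 1.7 j7 -0.05 shift [-1.3826 -0.8139 -0.3151] turn [-1.000e-04  0.000e+00 -9.269e-01]
```

Call:
move_arm(
  series=[
    {"x": -0.1, "y": -0.06, "z": -0.03, "az": -0.1},
    {"x": -0.25, "y": -0.15, "z": -0.1, "az": -0.25},
    {"x": -0.4, "y": -0.24, "z": -0.2, "az": -0.4},
    {"x": -0.55, "y": -0.32, "z": -0.3, "az": -0.6},
    {"x": -0.7, "y": -0.41, "z": -0.315, "az": -0.8},
    {"x": -0.7, "y": -0.41, "z": -0.315, "az": -0.927},
    {"x": -0.7, "y": -0.41, "z": -0.315, "az": -0.927},
    {"x": -0.7, "y": -0.41, "z": -0.315, "az": -0.927},
  ],
)

```text
invalid input at $.series[0]: expected keys x, y, z, ax, ay, az, claw
```

```bash
python3 -c "
from h import *
plan(500,259,300,2.034)"
```

```text
t 1.7 j7 -0.05 shift [-1.3826 -0.8139 -0.3151] turn [-1.000e-04  0.000e+00 -9.269e-01]
```

Call:
move_arm(
  series=[
    {"x": -0.1, "y": -0.06, "z": -0.03, "ax": 0, "ay": 0, "az": -0.1, "claw": 1},
    {"x": -0.25, "y": -0.15, "z": -0.1, "ax": 0, "ay": 0, "az": -0.25, "claw": 1},
    {"x": -0.4, "y": -0.24, "z": -0.2, "ax": 0, "ay": 0, "az": -0.4, "claw": 1},
    {"x": -0.55, "y": -0.32, "z": -0.3, "ax": 0, "ay": 0, "az": -0.6, "claw": 1},
    {"x": -0.7, "y": -0.41, "z": -0.315, "ax": 0, "ay": 0, "az": -0.8, "claw": 1},
    {"x": -0.85, "y": -0.5, "z": -0.315, "ax": 0, "ay": 0, "az": -0.927, "claw": 1},
    {"x": -0.9, "y": -0.53, "z": -0.315, "ax": 0, "ay": 0, "az": -0.927, "claw": 1},
    {"x": -0.9, "y": -0.53, "z": -0.315, "ax": 0, "ay": 0, "az": -0.927, "claw": 1},
  ],
)

```text
time_s: 2.7
eef_pos: [382.9, 378.7, 300.0]
tool_rot: [-0.228, 0.974, -0.0, 0.0]
wrist_force: [-0.8, 0.5, 0.9]
opening: 1.0
finger_force: 0.0
```

```bash
python3 -c "
from h import *
plan(500,259,300,2.034)"
```

```text
t 2.7 j7 1.2 shift [-0.1721 -0.5309 -0.    ] turn [-0.      0.0001 -0.0032]
```

Call:
move_arm(
  series=[
    {"x": -0.05, "y": -0.16, "z": 0, "ax": 0, "ay": 0, "az": 0, "claw": 1},
    {"x": -0.1, "y": -0.32, "z": 0, "ax": 0, "ay": 0, "az": 0, "claw": 1},
    {"x": -0.15, "y": -0.46, "z": 0, "ax": 0, "ay": 0, "az": 0, "claw": 1},
    {"x": -0.172, "y": -0.531, "z": 0, "ax": 0, "ay": 0, "az": 0, "claw": 1},
    {"x": -0.172, "y": -0.531, "z": 0, "ax": 0, "ay": 0, "az": 0, "claw": 1},
  ],
)

```text
time_s: 3.32
eef_pos: [499.9, 260.1, 299.6]
tool_rot: [-0.229, 0.973, -0.0, -0.0]
wrist_force: [0.2, 1.2, -0.5]
opening: 0.998
finger_force: 0.0
```

```bash
python3 - <<'E'
from h import *
d=arm.get_image('wrist');cv2.imwrite('pics/w1.png',d['frame'][:,:,::-1])
print(arm.observe()['eef_pos'])
for n,z in(('tower',20),('core',20),('slab',20),('egg',20),('drying_board',0),('pad_core',14)):
    print(n,[(round(r['conf'],2),ray(d,r['uv'],z).round(1)[0],np.round(r['uv'])) for r in arm.spot_point(n,'wrist')][:4])
s=arm.silhouettes('drying_board','wrist')
if s: print(rect(d,s[0]['region'],14))
E
```

```text
[499.17164262 261.10718455 299.68267644]
tower [(0.6, array([530.5, 271.9]), array([314., 195.]))]
core [(0.92, array([589.7, 302.3]), array([315., 240.])), (0.6, array([588.3, 404.1]), array([378., 268.]))]
slab [(0.71, array([471.9, 237.2]), array([311., 145.])), (0.44, array([523.3, 276.9]), array([320., 192.]))]
egg [(0.85, array([412.5, 209.1]), array([312.,  94.]))]
drying_board [(0.66, array([494.7, 260.6]), array([319., 166.])), (0.26, array([586. , 300.5]), array([315., 233.]))]
pad_core [(0.91, array([586.8, 302.3]), array([316., 237.]))]
(array([513.8, 264.9]), array([306.9,  76. ]), 0.463)
```

View pics/w1.png

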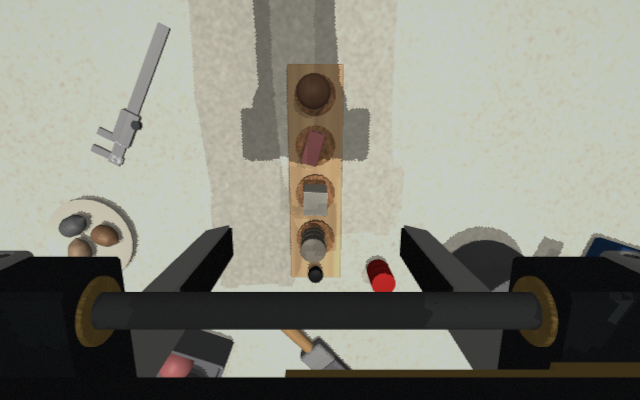

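The wrist view shows all four stones at about column 315: egg (313,92), slab (313,147, turned), tower (315,195) and core (314,240). Next I fit their convex models to the silhouettes to get pose and yaw.

```bash
cat > fit.py <<'E'
from h import *
from scipy.optimize import minimize
def ring(r,z): a=np.linspace(0,2*np.pi,24,endpoint=False);return np.c_[r*np.cos(a),r*np.sin(a),0*a+z]
def box(a,b,z): return np.array([[sx*a/2,sy*b/2,z] for sx in(-1,1) for sy in(-1,1)],float)
MODEL={'tower':np.r_[box(30,30,0),box(30,30,55),[[0,0,75.]]],'core':np.r_[ring(17,0),ring(17,50)],
 'slab':np.r_[box(40,20,0),box(40,20,52)],'egg':np.r_[ring(14,0),ring(18.5,12),ring(21,26),ring(21,40),ring(18,51),ring(10,59),ring(0,62)]}
def fit(d,n,xy,yaw0,cam,base=20):
    S=4
    cands=arm.silhouettes(n,cam)
    cand=min(cands,key=lambda r:np.linalg.norm(np.array([(r['extent'][0]+r['extent'][2])/2,(r['extent'][1]+r['extent'][3])/2])-proj(d,[*xy,base+25])[0]))
    m=cv2.resize(cand['region'].astype(np.uint8),None,fx=S,fy=S,interpolation=cv2.INTER_LINEAR)
    def cost(p):
        P=R.from_euler('z',p[2]/50).apply(MODEL[n])+[p[0],p[1],base]
        h=cv2.convexHull(np.round((proj(d,P)+.5)*S).astype(np.int32))
        r=np.zeros_like(m);cv2.fillConvexPoly(r,h,1)
        return 1-(r&m).sum()/(r|m).sum()
    best=None
    for dy in(-.25,0,.25):
        q=minimize(cost,[*xy,(yaw0+dy)*50],method='Nelder-Mead',options={'initial_simplex':[[xy[0]+a,xy[1]+b,(yaw0+dy)*50+c] for a,b,c in((0,0,0),(6,0,0),(0,6,0),(0,0,6))]})
        if best is None or q.fun<best.fun:best=q
    return best.x[:2].round(1),round(best.x[2]/50,3),'iou',round(1-best.fun,3)
E
python3 - <<'E'
from fit import *
d=arm.get_image('wrist')
for n,xy in(('core',(588,302)),('tower',(530,273)),('slab',(471,242)),('egg',(411,212))):
    print(n,fit(d,n,xy,.463,'wrist'))
plan(410,212,200,2.034)
E
```

```text
core (array([587.9, 298.3]), np.float64(0.868), 'iou', np.float64(0.94))
tower (array([529.6, 272.3]), np.float64(0.463), 'iou', np.float64(0.942))
slab (array([470.8, 240.2]), np.float64(0.199), 'iou', np.float64(0.949))
egg (array([411., 211.]), np.float64(0.294), 'iou', np.float64(0.962))
t 3.975 j7 1.53 shift [ 0.3389 -0.0084  0.3333] turn [-0.0001  0.      0.0002]
```

Call:
move_arm(
  newtons=20,
  series=[
    {"x": 0.1, "y": -0.004, "z": 0.1, "ax": 0, "ay": 0, "az": 0, "claw": 1},
    {"x": 0.22, "y": -0.008, "z": 0.25, "ax": 0, "ay": 0, "az": 0, "claw": 1},
    {"x": 0.3375, "y": -0.013, "z": 0.4, "ax": 0, "ay": 0, "az": 0, "claw": 1},
    {"x": 0.3375, "y": -0.013, "z": 0.55, "ax": 0, "ay": 0, "az": 0, "claw": 1},
    {"x": 0.3375, "y": -0.013, "z": 0.55, "ax": 0, "ay": 0, "az": 0, "claw": 1},
  ],
)

```text
time_s: 4.6
eef_pos: [409.7, 210.1, 133.4]
tool_rot: [-0.23, 0.973, -0.001, -0.002]
wrist_force: [0.1, 0.7, 0.9]
opening: 0.998
finger_force: 0.0
```

```bash
python3 - <<'E'
from fit import *
d=arm.get_image('wrist');cv2.imwrite('pics/w2.png',d['frame'][:,:,::-1])
for n,xy in(('tower',(530,273)),('slab',(471,241)),('egg',(411,211))):
    try: print(n,fit(d,n,xy,.463,'wrist'))
    except Exception as e: print(n,e)
plan(411,211,34,2.034)
E
```

```text
tower (array([512.9, 264.8]), np.float64(0.425), 'iou', np.float64(0.571))
slab (array([468.6, 239.8]), np.float64(0.243), 'iou', np.float64(0.554))
egg (array([410.5, 211.2]), np.float64(0.761), 'iou', np.float64(0.972))
t 4.8 j7 1.53 shift [5.000e-03 2.000e-04 3.421e-01] turn [ 0.0002  0.0029 -0.0001]
```

View pics/w2.png

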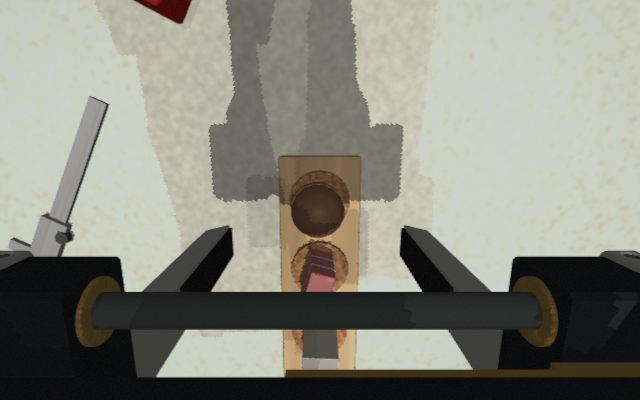

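The egg (318,210) is centred between the fingers, with the slab and tower behind it. I descend, grip and lift.

Call:
move_arm(
  newtons=20,
  series=[
    {"x": 0.003, "y": 0, "z": 0.12, "ax": 0, "ay": 0, "az": 0, "claw": 1},
    {"x": 0.003, "y": 0, "z": 0.24, "ax": 0, "ay": 0, "az": 0, "claw": 1},
    {"x": 0.003, "y": 0, "z": 0.336, "ax": 0, "ay": 0, "az": 0, "claw": 0.5},
    {"x": 0.003, "y": 0, "z": 0.336, "ax": 0, "ay": 0, "az": 0, "claw": 0.2},
    {"x": 0.003, "y": 0, "z": 0.336, "ax": 0, "ay": 0, "az": 0, "claw": 0},
    {"x": 0.003, "y": 0, "z": 0.336, "ax": 0, "ay": 0, "az": 0, "claw": -0.2},
    {"x": 0.003, "y": 0, "z": 0.336, "ax": 0, "ay": 0, "az": 0, "claw": -0.4},
    {"x": 0.003, "y": 0, "z": 0.336, "ax": 0, "ay": 0, "az": 0, "claw": -0.4},
    {"x": 0.003, "y": 0, "z": 0.336, "ax": 0, "ay": 0, "az": 0, "claw": -0.4},
  ],
)

```text
time_s: 5.92
eef_pos: [410.6, 210.8, 34.7]
tool_rot: [-0.23, 0.973, 0.0, 0.0]
wrist_force: [-1.1, 0.6, 9.2]
opening: 0.44
finger_force: 20.0
```

```bash
python3 -c "
from h import *
plan(411,211,34,2.034)
plan(588,-223,170,1.72)"
```

```text
t 5.925 j7 1.57 shift [-0.0015 -0.0001  0.0023] turn [0.0002 0.0011 0.0002]
t 5.925 j7 1.57 shift [ 0.1169 -1.5579 -0.4514] turn [0.0004 0.0011 0.4   ]
```

Call:
move_arm(
  series=[
    {"x": 0, "y": 0, "z": -0.06, "ax": 0, "ay": 0, "az": 0, "claw": -0.4},
    {"x": 0, "y": 0, "z": -0.2, "ax": 0, "ay": 0, "az": 0, "claw": -0.4},
    {"x": 0, "y": -0.03, "z": -0.35, "ax": 0, "ay": 0, "az": 0, "claw": -0.4},
    {"x": 0, "y": -0.12, "z": -0.45, "ax": 0, "ay": 0, "az": 0.05, "claw": -0.4},
    {"x": 0.01, "y": -0.26, "z": -0.45, "ax": 0, "ay": 0, "az": 0.1, "claw": -0.4},
    {"x": 0.02, "y": -0.42, "z": -0.45, "ax": 0, "ay": 0, "az": 0.18, "claw": -0.4},
    {"x": 0.04, "y": -0.58, "z": -0.45, "ax": 0, "ay": 0, "az": 0.26, "claw": -0.4},
    {"x": 0.06, "y": -0.74, "z": -0.45, "ax": 0, "ay": 0, "az": 0.34, "claw": -0.4},
    {"x": 0.08, "y": -0.88, "z": -0.45, "ax": 0, "ay": 0, "az": 0.4, "claw": -0.4},
    {"x": 0.09, "y": -0.96, "z": -0.45, "ax": 0, "ay": 0, "az": 0.4, "claw": -0.4},
    {"x": 0.1, "y": -1, "z": -0.45, "ax": 0, "ay": 0, "az": 0.4, "claw": -0.4},
    {"x": 0.1, "y": -1, "z": -0.45, "ax": 0, "ay": 0, "az": 0.4, "claw": -0.4},
  ],
)

```text
time_s: 7.42
eef_pos: [517.3, -71.4, 169.1]
tool_rot: [-0.074, 0.997, -0.0, -0.0]
wrist_force: [0.3, 0.9, -2.0]
opening: 0.438
finger_force: 20.0
```

```bash
python3 - <<'E'
from fit import *
d=arm.get_image('wrist');cv2.imwrite('pics/w3.png',d['frame'][:,:,::-1])
s=arm.silhouettes('tray','wrist')
if s: print(s[0]['conf'],s[0]['extent'],rect(d,s[0]['region'],16))
plan(588,-223,170,1.72)
E
```

```text
0.93 [98.6, 0.0, 199.8, 261.2] (array([ 493.5, -236.2]), array([246.8,  73.1]), 0.146)
t 7.525 j7 1.92 shift [-0.1572 -0.5388 -0.0032] turn [ 0.0005 -0.0003  0.0012]
```

View pics/w3.png

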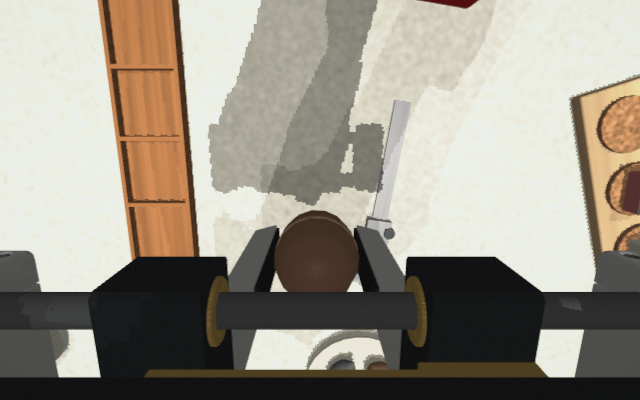

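The egg is held. The tray's dividers show at midpoints (157,203), (150,137) and (142,68).

```bash
python3 - <<'E'
from h import *
d=arm.get_image('wrist')
w=ray(d,[[157,203.5],[150,137.5],[142,67.5]],16);print(w.round(1))
o=np.array([490,-237.5]);u=np.array([np.cos(.149),np.sin(.149)]);n=np.array([-u[1],u[0]])
print(((w-o)@u).round(1),((w-o)@n).round(1))
E
```

```text
[[ 556.4 -228.3]
 [ 491.2 -237.9]
 [ 428.1 -247.8]]
[ 67.1   1.1 -62.8] [-0.8 -0.6 -1. ]
```

Call:
move_arm(
  series=[
    {"x": -0.03, "y": -0.1, "z": 0, "ax": 0, "ay": 0, "az": 0, "claw": -0.4},
    {"x": -0.08, "y": -0.25, "z": 0, "ax": 0, "ay": 0, "az": 0, "claw": -0.4},
    {"x": -0.12, "y": -0.4, "z": 0, "ax": 0, "ay": 0, "az": 0, "claw": -0.4},
    {"x": -0.15, "y": -0.5, "z": 0.03, "ax": 0, "ay": 0, "az": 0, "claw": -0.4},
    {"x": -0.162, "y": -0.54, "z": 0.12, "ax": 0, "ay": 0, "az": 0, "claw": -0.4},
    {"x": -0.162, "y": -0.54, "z": 0.24, "ax": 0, "ay": 0, "az": 0, "claw": -0.4},
    {"x": -0.162, "y": -0.54, "z": 0.36, "ax": 0, "ay": 0, "az": 0, "claw": -0.4},
    {"x": -0.162, "y": -0.54, "z": 0.44, "ax": 0, "ay": 0, "az": 0, "claw": -0.4},
    {"x": -0.162, "y": -0.54, "z": 0.475, "ax": 0, "ay": 0, "az": 0, "claw": -0.4},
    {"x": -0.162, "y": -0.54, "z": 0.485, "ax": 0, "ay": 0, "az": 0, "claw": -0.4},
    {"x": -0.162, "y": -0.54, "z": 0.49, "ax": 0, "ay": 0, "az": 0, "claw": -0.4},
    {"x": -0.162, "y": -0.54, "z": 0.49, "ax": 0, "ay": 0, "az": 0, "claw": -0.4},
  ],
)

```text
time_s: 9.07
eef_pos: [590.0, -224.3, 22.9]
tool_rot: [-0.075, 0.997, -0.0, 0.001]
wrist_force: [0.4, -0.4, -1.6]
opening: 0.438
finger_force: 20.0
```

Call:
move_arm(
  series=[
    {"x": 0, "y": 0, "z": 0.003, "ax": 0, "ay": 0, "az": 0, "claw": -0.4},
    {"x": 0, "y": 0, "z": 0.006, "ax": 0, "ay": 0, "az": 0, "claw": -0.4},
    {"x": 0, "y": 0, "z": 0.008, "ax": 0, "ay": 0, "az": 0, "claw": -0.4},
  ],
)

```text
time_s: 9.45
eef_pos: [589.9, -224.3, 20.7]
tool_rot: [-0.074, 0.997, 0.0, 0.0]
wrist_force: [-6.2, 3.3, 18.1]
opening: 0.441
finger_force: 20.0
```

Call:
move_arm(
  series=[
    {"x": 0, "y": 0, "z": 0.006, "ax": 0, "ay": 0, "az": 0, "claw": -0.08},
    {"x": 0, "y": 0, "z": 0.005, "ax": 0, "ay": 0, "az": 0, "claw": 0.1},
    {"x": 0, "y": 0, "z": 0.005, "ax": 0, "ay": 0, "az": 0, "claw": 0.5},
    {"x": 0, "y": 0, "z": -0.05, "ax": 0, "ay": 0, "az": 0, "claw": 1},
    {"x": 0, "y": 0, "z": -0.18, "ax": 0, "ay": 0, "az": 0, "claw": 1},
    {"x": 0, "y": 0, "z": -0.33, "ax": 0, "ay": 0, "az": 0, "claw": 1},
    {"x": 0, "y": 0, "z": -0.45, "ax": 0, "ay": 0, "az": 0, "claw": 1},
    {"x": 0, "y": 0, "z": -0.5, "ax": 0, "ay": 0, "az": 0, "claw": 1},
    {"x": 0, "y": 0, "z": -0.5, "ax": 0, "ay": 0, "az": 0, "claw": 1},
  ],
)

```text
time_s: 10.58
eef_pos: [589.9, -224.3, 170.7]
tool_rot: [-0.075, 0.997, -0.0, 0.001]
wrist_force: [0.5, -0.0, -1.3]
opening: 0.999
finger_force: 0.0
```

```bash
python3 - <<'E'
from fit import *
d=arm.get_image('wrist');cv2.imwrite('pics/w4.png',d['frame'][:,:,::-1])
print(fit(d,'egg',(589,-224),.1,'wrist',6))
plan(470.8,240.2,150,1.77)
plan(529.6,272.3,150,2.034)
plan(587.9,300,150,2.034)
E
```

```text
(array([ 591.2, -224.4]), np.float64(-0.088), 'iou', np.float64(0.968))
t 10.675 j7 2.21 shift [0.1599 1.5887 0.0637] turn [ 0.0007 -0.0016 -0.0637]
t 10.675 j7 2.21 shift [-0.0498  1.6654  0.0635] turn [ 0.0009 -0.0014 -0.3998]
t 10.675 j7 2.21 shift [-0.2557  1.7278  0.0633] turn [ 0.0009 -0.0014 -0.3998]
```

View pics/w4.png

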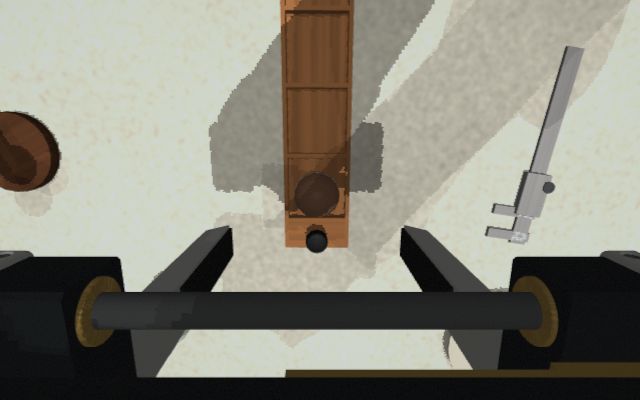

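The egg stands in the compartment next to the knob, at (317,193). The slab is next.

Call:
move_arm(
  series=[
    {"x": 0.02, "y": 0.06, "z": 0, "ax": 0, "ay": 0, "az": 0, "claw": 1},
    {"x": 0.04, "y": 0.2, "z": 0, "ax": 0, "ay": 0, "az": 0, "claw": 1},
    {"x": 0.06, "y": 0.38, "z": 0, "ax": 0, "ay": 0, "az": 0, "claw": 1},
    {"x": 0.08, "y": 0.57, "z": 0, "ax": 0, "ay": 0, "az": 0, "claw": 1},
    {"x": 0.11, "y": 0.76, "z": 0, "ax": 0, "ay": 0, "az": -0.03, "claw": 1},
    {"x": 0.13, "y": 0.9, "z": 0, "ax": 0, "ay": 0, "az": -0.06, "claw": 1},
    {"x": 0.16, "y": 1, "z": 0, "ax": 0, "ay": 0, "az": -0.064, "claw": 1},
  ],
)

```text
time_s: 11.55
eef_pos: [495.7, 67.9, 169.1]
tool_rot: [-0.101, 0.995, 0.0, -0.001]
wrist_force: [1.0, -0.6, -0.4]
opening: 1.003
finger_force: 0.0
```

```bash
python3 -c "
from h import *
plan(470.8,240.2,170,1.77)"
```

```text
t 11.55 j7 1.67 shift [-0.034   0.5792 -0.003 ] turn [ 0.0003 -0.0015  0.004 ]
```

Call:
move_arm(
  series=[
    {"x": -0.01, "y": 0.16, "z": 0, "ax": 0, "ay": 0, "az": 0.004, "claw": 1},
    {"x": -0.02, "y": 0.34, "z": 0, "ax": 0, "ay": 0, "az": 0.004, "claw": 1},
    {"x": -0.03, "y": 0.5, "z": 0, "ax": 0, "ay": 0, "az": 0.004, "claw": 1},
    {"x": -0.034, "y": 0.58, "z": 0, "ax": 0, "ay": 0, "az": 0.004, "claw": 1},
    {"x": -0.034, "y": 0.58, "z": 0, "ax": 0, "ay": 0, "az": 0.004, "claw": 1},
    {"x": -0.034, "y": 0.58, "z": 0, "ax": 0, "ay": 0, "az": 0.004, "claw": 1},
  ],
)

```text
time_s: 12.3
eef_pos: [472.6, 237.0, 169.3]
tool_rot: [-0.098, 0.995, -0.0, -0.0]
wrist_force: [-0.3, -0.8, 0.2]
opening: 0.998
finger_force: 0.0
```

```bash
python3 - <<'E'
from fit import *
d=arm.get_image('wrist');cv2.imwrite('pics/w5.png',d['frame'][:,:,::-1])
q=fit(d,'slab',(471,240),.3,'wrist');print(q, fit(d,'tower',(529.6,272.3),.46,'wrist'))
plan(*q[0],39,q[1]+np.pi/2)
E
```

```text
(array([470.6, 240.3]), np.float64(0.189), 'iou', np.float64(0.954)) (array([529.6, 272.4]), np.float64(0.416), 'iou', np.float64(0.936))
t 12.45 j7 1.32 shift [0.0061 0.0132 0.4357] turn [-0.0004 -0.0002  0.0074]
```

View pics/w5.png

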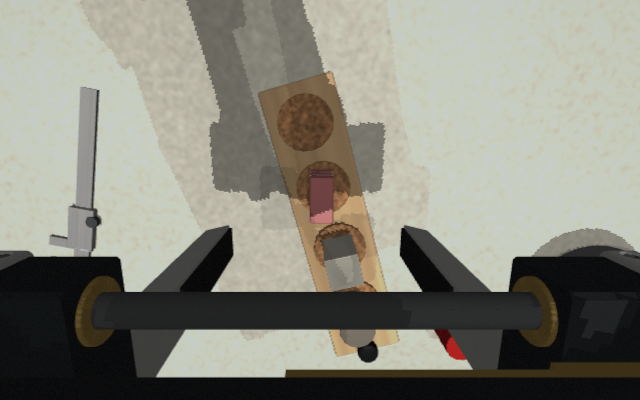

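The slab (321,197) lies square to the fingers, and the egg's pad is empty. I grip it.

Call:
move_arm(
  newtons=20,
  series=[
    {"x": 0.006, "y": 0.013, "z": 0.12, "ax": 0, "ay": 0, "az": 0.007, "claw": 0.7},
    {"x": 0.006, "y": 0.013, "z": 0.26, "ax": 0, "ay": 0, "az": 0.007, "claw": 0.5},
    {"x": 0.006, "y": 0.013, "z": 0.38, "ax": 0, "ay": 0, "az": 0.007, "claw": 0.3},
    {"x": 0.006, "y": 0.013, "z": 0.436, "ax": 0, "ay": 0, "az": 0.007, "claw": 0},
    {"x": 0.006, "y": 0.013, "z": 0.436, "ax": 0, "ay": 0, "az": 0.007, "claw": -0.3},
    {"x": 0.006, "y": 0.013, "z": 0.436, "ax": 0, "ay": 0, "az": 0.007, "claw": -0.45},
    {"x": 0.006, "y": 0.013, "z": 0.436, "ax": 0, "ay": 0, "az": 0.007, "claw": -0.6},
    {"x": 0.006, "y": 0.013, "z": 0.436, "ax": 0, "ay": 0, "az": 0.007, "claw": -0.8},
    {"x": 0.006, "y": 0.013, "z": 0.436, "ax": 0, "ay": 0, "az": 0.007, "claw": -0.8},
    {"x": 0.006, "y": 0.013, "z": 0.436, "ax": 0, "ay": 0, "az": 0.007, "claw": -0.8},
  ],
)

```text
time_s: 13.7
eef_pos: [471.0, 241.6, 39.8]
tool_rot: [-0.095, 0.995, 0.0, 0.0]
wrist_force: [-2.0, -1.1, 9.0]
opening: 0.209
finger_force: 20.0
```

```bash
python3 -c "
from h import *
plan(524.1,-233.1,170,1.72)"
```

```text
t 13.7 j7 1.36 shift [ 0.1257 -1.5869 -0.4349] turn [0.0005 0.0013 0.0529]
```

Call:
move_arm(
  series=[
    {"x": 0, "y": 0, "z": -0.06, "ax": 0, "ay": 0, "az": 0, "claw": -0.8},
    {"x": 0, "y": 0, "z": -0.2, "ax": 0, "ay": 0, "az": 0, "claw": -0.8},
    {"x": 0, "y": -0.02, "z": -0.35, "ax": 0, "ay": 0, "az": 0, "claw": -0.8},
    {"x": 0, "y": -0.1, "z": -0.435, "ax": 0, "ay": 0, "az": 0, "claw": -0.8},
    {"x": 0.01, "y": -0.25, "z": -0.435, "ax": 0, "ay": 0, "az": 0, "claw": -0.8},
    {"x": 0.02, "y": -0.41, "z": -0.435, "ax": 0, "ay": 0, "az": 0.02, "claw": -0.8},
    {"x": 0.04, "y": -0.58, "z": -0.435, "ax": 0, "ay": 0, "az": 0.03, "claw": -0.8},
    {"x": 0.06, "y": -0.76, "z": -0.435, "ax": 0, "ay": 0, "az": 0.04, "claw": -0.8},
    {"x": 0.08, "y": -0.92, "z": -0.435, "ax": 0, "ay": 0, "az": 0.053, "claw": -0.8},
    {"x": 0.1, "y": -1, "z": -0.435, "ax": 0, "ay": 0, "az": 0.053, "claw": -0.8},
    {"x": 0.1, "y": -1, "z": -0.435, "ax": 0, "ay": 0, "az": 0.053, "claw": -0.8},
  ],
)

```text
time_s: 15.08
eef_pos: [497.8, -60.8, 170.6]
tool_rot: [-0.073, 0.997, -0.0, 0.0]
wrist_force: [-0.2, -0.1, -0.4]
opening: 0.208
finger_force: 20.0
```

```bash
python3 -c "
from h import *
plan(524.1,-233.1,170,1.72)"
```

```text
t 15.075 j7 1.9 shift [-0.0032 -0.581   0.0021] turn [-0.0003  0.0011 -0.0042]
```

Call:
move_arm(
  series=[
    {"x": 0, "y": -0.12, "z": 0, "ax": 0, "ay": 0, "az": 0, "claw": -0.8},
    {"x": 0, "y": -0.28, "z": 0, "ax": 0, "ay": 0, "az": 0, "claw": -0.8},
    {"x": 0, "y": -0.43, "z": 0, "ax": 0, "ay": 0, "az": 0, "claw": -0.8},
    {"x": -0.003, "y": -0.54, "z": 0.02, "ax": 0, "ay": 0, "az": -0.004, "claw": -0.8},
    {"x": -0.003, "y": -0.581, "z": 0.1, "ax": 0, "ay": 0, "az": -0.004, "claw": -0.8},
    {"x": -0.003, "y": -0.581, "z": 0.22, "ax": 0, "ay": 0, "az": -0.004, "claw": -0.8},
    {"x": -0.003, "y": -0.581, "z": 0.34, "ax": 0, "ay": 0, "az": -0.004, "claw": -0.8},
    {"x": -0.003, "y": -0.581, "z": 0.43, "ax": 0, "ay": 0, "az": -0.004, "claw": -0.8},
    {"x": -0.003, "y": -0.581, "z": 0.465, "ax": 0, "ay": 0, "az": -0.004, "claw": -0.8},
    {"x": -0.003, "y": -0.581, "z": 0.475, "ax": 0, "ay": 0, "az": -0.004, "claw": -0.8},
    {"x": -0.003, "y": -0.581, "z": 0.477, "ax": 0, "ay": 0, "az": -0.004, "claw": -0.8},
    {"x": -0.003, "y": -0.581, "z": 0.477, "ax": 0, "ay": 0, "az": -0.004, "claw": -0.8},
  ],
)

```text
time_s: 16.58
eef_pos: [525.3, -231.2, 27.3]
tool_rot: [-0.076, 0.997, -0.0, 0.001]
wrist_force: [-0.1, 0.2, -1.9]
opening: 0.212
finger_force: 20.0
```

Call:
move_arm(
  series=[
    {"x": 0, "y": 0, "z": 0.002, "ax": 0, "ay": 0, "az": 0, "claw": -0.8},
    {"x": 0, "y": 0, "z": 0.005, "ax": 0, "ay": 0, "az": 0, "claw": -0.8},
    {"x": 0, "y": 0, "z": 0.005, "ax": 0, "ay": 0, "az": 0, "claw": -0.8},
  ],
)

```text
time_s: 16.95
eef_pos: [525.1, -231.3, 25.8]
tool_rot: [-0.076, 0.997, 0.0, 0.0]
wrist_force: [-4.2, 2.1, 14.3]
opening: 0.206
finger_force: 20.0
```

Contact with the floor. I release and retreat.

Call:
move_arm(
  series=[
    {"x": 0, "y": 0, "z": -0.001, "ax": 0, "ay": 0, "az": 0, "claw": -0.52},
    {"x": 0, "y": 0, "z": -0.001, "ax": 0, "ay": 0, "az": 0, "claw": -0.3},
    {"x": 0, "y": 0, "z": -0.001, "ax": 0, "ay": 0, "az": 0, "claw": 0.1},
    {"x": 0, "y": 0, "z": -0.05, "ax": 0, "ay": 0, "az": 0, "claw": 0.5},
    {"x": 0, "y": 0, "z": -0.18, "ax": 0, "ay": 0, "az": 0, "claw": 1},
    {"x": 0, "y": 0, "z": -0.33, "ax": 0, "ay": 0, "az": 0, "claw": 1},
    {"x": 0, "y": 0, "z": -0.45, "ax": 0, "ay": 0, "az": 0, "claw": 1},
    {"x": 0, "y": 0, "z": -0.48, "ax": 0, "ay": 0, "az": 0, "claw": 1},
    {"x": 0, "y": 0, "z": -0.48, "ax": 0, "ay": 0, "az": 0, "claw": 1},
  ],
)

```text
time_s: 18.08
eef_pos: [524.9, -231.1, 169.4]
tool_rot: [-0.076, 0.997, -0.0, 0.0]
wrist_force: [-0.1, -0.2, -0.5]
opening: 0.996
finger_force: 0.0
```

```bash
python3 - <<'E'
from fit import *
d=arm.get_image('wrist')
print(fit(d,'slab',(525,-232),.15,'wrist',6))
plan(529.6,272.3,170,2.0)
E
```

```text
(array([ 524.6, -231.6]), np.float64(0.164), 'iou', np.float64(0.927))
t 18.175 j7 2.27 shift [-0.2719  1.6553 -0.006 ] turn [ 0.0008 -0.0014 -0.3525]
```

Call:
move_arm(
  series=[
    {"x": -0.01, "y": 0.06, "z": 0, "ax": 0, "ay": 0, "az": 0, "claw": 1},
    {"x": -0.03, "y": 0.2, "z": 0, "ax": 0, "ay": 0, "az": -0.05, "claw": 1},
    {"x": -0.06, "y": 0.38, "z": 0, "ax": 0, "ay": 0, "az": -0.12, "claw": 1},
    {"x": -0.09, "y": 0.57, "z": 0, "ax": 0, "ay": 0, "az": -0.2, "claw": 1},
    {"x": -0.12, "y": 0.76, "z": 0, "ax": 0, "ay": 0, "az": -0.28, "claw": 1},
    {"x": -0.15, "y": 0.92, "z": 0, "ax": 0, "ay": 0, "az": -0.35, "claw": 1},
    {"x": -0.17, "y": 1, "z": 0, "ax": 0, "ay": 0, "az": -0.352, "claw": 1},
  ],
)

```text
time_s: 19.05
eef_pos: [528.6, 77.1, 168.2]
tool_rot: [-0.215, 0.977, 0.0, -0.001]
wrist_force: [0.2, -0.3, -0.4]
opening: 1.0
finger_force: 0.0
```

```bash
python3 -c "
from h import *
plan(529.6,272.3,170,2.0)"
```

```text
t 19.05 j7 1.91 shift [-0.2764  0.5891 -0.0057] turn [ 0.0011 -0.0012  0.0054]
```

Call:
move_arm(
  series=[
    {"x": -0.08, "y": 0.16, "z": 0, "ax": 0, "ay": 0, "az": 0.005, "claw": 1},
    {"x": -0.16, "y": 0.34, "z": 0, "ax": 0, "ay": 0, "az": 0.005, "claw": 1},
    {"x": -0.24, "y": 0.5, "z": 0, "ax": 0, "ay": 0, "az": 0.005, "claw": 1},
    {"x": -0.276, "y": 0.589, "z": 0, "ax": 0, "ay": 0, "az": 0.005, "claw": 1},
    {"x": -0.276, "y": 0.589, "z": 0, "ax": 0, "ay": 0, "az": 0.005, "claw": 1},
    {"x": -0.276, "y": 0.589, "z": 0, "ax": 0, "ay": 0, "az": 0.005, "claw": 1},
  ],
)

```text
time_s: 19.8
eef_pos: [531.0, 267.8, 168.4]
tool_rot: [-0.211, 0.978, -0.0, -0.0]
wrist_force: [-0.5, 0.1, -0.3]
opening: 1.001
finger_force: 0.0
```

```bash
python3 - <<'E'
from fit import *
d=arm.get_image('wrist');cv2.imwrite('pics/w6.png',d['frame'][:,:,::-1])
q=fit(d,'tower',(529.6,272.3),.44,'wrist');print(q,fit(d,'core',(588,300),.44,'wrist'))
plan(*q[0],39,q[1]+np.pi/2)
E
```

```text
(array([530. , 272.6]), np.float64(0.427), 'iou', np.float64(0.962)) (array([586.9, 297.9]), np.float64(0.209), 'iou', np.float64(0.95))
t 19.95 j7 1.57 shift [-0.0025  0.0182  0.4328] turn [-0.0003 -0.0002 -0.0045]
```

View pics/w6.png

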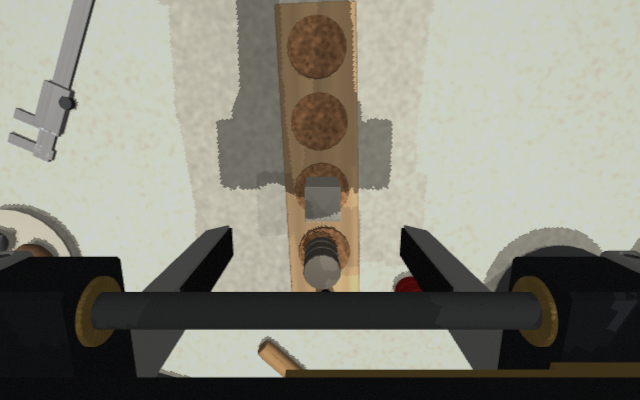

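The tower (322,197) is square to the fingers. I grip it at TCP z≈39.

Call:
move_arm(
  newtons=20,
  series=[
    {"x": -0.002, "y": 0.018, "z": 0.12, "ax": 0, "ay": 0, "az": -0.004, "claw": 0.8},
    {"x": -0.002, "y": 0.018, "z": 0.26, "ax": 0, "ay": 0, "az": -0.004, "claw": 0.6},
    {"x": -0.002, "y": 0.018, "z": 0.38, "ax": 0, "ay": 0, "az": -0.004, "claw": 0.4},
    {"x": -0.002, "y": 0.018, "z": 0.433, "ax": 0, "ay": 0, "az": -0.004, "claw": 0.1},
    {"x": -0.002, "y": 0.018, "z": 0.433, "ax": 0, "ay": 0, "az": -0.004, "claw": -0.15},
    {"x": -0.002, "y": 0.018, "z": 0.433, "ax": 0, "ay": 0, "az": -0.004, "claw": -0.3},
    {"x": -0.002, "y": 0.018, "z": 0.433, "ax": 0, "ay": 0, "az": -0.004, "claw": -0.45},
    {"x": -0.002, "y": 0.018, "z": 0.433, "ax": 0, "ay": 0, "az": -0.004, "claw": -0.6},
    {"x": -0.002, "y": 0.018, "z": 0.433, "ax": 0, "ay": 0, "az": -0.004, "claw": -0.6},
    {"x": -0.002, "y": 0.018, "z": 0.433, "ax": 0, "ay": 0, "az": -0.004, "claw": -0.6},
  ],
)

```text
time_s: 21.2
eef_pos: [530.6, 273.7, 40.2]
tool_rot: [-0.212, 0.977, 0.0, 0.001]
wrist_force: [-1.0, -1.7, 7.6]
opening: 0.318
finger_force: 20.0
```

```bash
python3 -c "
from h import *
plan(458.9,-242.9,190,1.72)"
```

```text
t 21.2 j7 1.6 shift [ 0.9309 -1.4676 -0.5012] turn [0.0005 0.0023 0.3548]
```

Call:
move_arm(
  series=[
    {"x": 0, "y": 0, "z": -0.06, "ax": 0, "ay": 0, "az": 0, "claw": -0.6},
    {"x": 0, "y": 0, "z": -0.2, "ax": 0, "ay": 0, "az": 0, "claw": -0.6},
    {"x": 0, "y": -0.02, "z": -0.36, "ax": 0, "ay": 0, "az": 0, "claw": -0.6},
    {"x": 0.05, "y": -0.1, "z": -0.48, "ax": 0, "ay": 0, "az": 0.04, "claw": -0.6},
    {"x": 0.13, "y": -0.22, "z": -0.5, "ax": 0, "ay": 0, "az": 0.09, "claw": -0.6},
    {"x": 0.22, "y": -0.36, "z": -0.5, "ax": 0, "ay": 0, "az": 0.15, "claw": -0.6},
    {"x": 0.31, "y": -0.5, "z": -0.5, "ax": 0, "ay": 0, "az": 0.22, "claw": -0.6},
    {"x": 0.4, "y": -0.64, "z": -0.5, "ax": 0, "ay": 0, "az": 0.29, "claw": -0.6},
    {"x": 0.49, "y": -0.78, "z": -0.5, "ax": 0, "ay": 0, "az": 0.355, "claw": -0.6},
    {"x": 0.55, "y": -0.88, "z": -0.5, "ax": 0, "ay": 0, "az": 0.355, "claw": -0.6},
    {"x": 0.56, "y": -0.9, "z": -0.5, "ax": 0, "ay": 0, "az": 0.355, "claw": -0.6},
    {"x": 0.56, "y": -0.9, "z": -0.5, "ax": 0, "ay": 0, "az": 0.355, "claw": -0.6},
  ],
)

```text
time_s: 22.7
eef_pos: [489.2, -41.7, 189.7]
tool_rot: [-0.074, 0.997, 0.0, 0.0]
wrist_force: [-0.4, -0.3, -1.1]
opening: 0.32
finger_force: 20.0
```

```bash
python3 -c "
from h import *
plan(458.9,-242.9,190,1.72)"
```

```text
t 22.7 j7 1.85 shift [ 0.1994 -0.6482 -0.0013] turn [ 0.0004  0.0011 -0.0005]
```

Call:
move_arm(
  series=[
    {"x": 0.03, "y": -0.12, "z": 0, "ax": 0, "ay": 0, "az": 0, "claw": -0.6},
    {"x": 0.08, "y": -0.28, "z": 0, "ax": 0, "ay": 0, "az": 0, "claw": -0.6},
    {"x": 0.13, "y": -0.44, "z": 0, "ax": 0, "ay": 0, "az": 0, "claw": -0.6},
    {"x": 0.18, "y": -0.58, "z": 0.02, "ax": 0, "ay": 0, "az": 0, "claw": -0.6},
    {"x": 0.199, "y": -0.648, "z": 0.1, "ax": 0, "ay": 0, "az": 0, "claw": -0.6},
    {"x": 0.199, "y": -0.648, "z": 0.24, "ax": 0, "ay": 0, "az": 0, "claw": -0.6},
    {"x": 0.199, "y": -0.648, "z": 0.38, "ax": 0, "ay": 0, "az": 0, "claw": -0.6},
    {"x": 0.199, "y": -0.648, "z": 0.49, "ax": 0, "ay": 0, "az": 0, "claw": -0.6},
    {"x": 0.199, "y": -0.648, "z": 0.53, "ax": 0, "ay": 0, "az": 0, "claw": -0.6},
    {"x": 0.199, "y": -0.648, "z": 0.538, "ax": 0, "ay": 0, "az": 0, "claw": -0.6},
    {"x": 0.199, "y": -0.648, "z": 0.54, "ax": 0, "ay": 0, "az": 0, "claw": -0.6},
    {"x": 0.199, "y": -0.648, "z": 0.54, "ax": 0, "ay": 0, "az": 0, "claw": -0.6},
  ],
)

```text
time_s: 24.2
eef_pos: [459.6, -243.2, 27.9]
tool_rot: [-0.075, 0.997, -0.0, 0.001]
wrist_force: [0.4, 0.2, -1.0]
opening: 0.315
finger_force: 20.0
```

Call:
move_arm(
  series=[
    {"x": 0, "y": 0, "z": 0.002, "ax": 0, "ay": 0, "az": 0, "claw": -0.6},
    {"x": 0, "y": 0, "z": 0.005, "ax": 0, "ay": 0, "az": 0, "claw": -0.6},
    {"x": 0, "y": 0, "z": 0.005, "ax": 0, "ay": 0, "az": 0, "claw": -0.6},
  ],
)

```text
time_s: 24.58
eef_pos: [459.2, -243.2, 26.2]
tool_rot: [-0.074, 0.997, 0.0, 0.0]
wrist_force: [-3.7, 4.0, 14.0]
opening: 0.321
finger_force: 20.0
```

Call:
move_arm(
  series=[
    {"x": 0, "y": 0, "z": 0.004, "ax": 0, "ay": 0, "az": 0, "claw": -0.32},
    {"x": 0, "y": 0, "z": 0.003, "ax": 0, "ay": 0, "az": 0, "claw": -0.15},
    {"x": 0, "y": 0, "z": 0.003, "ax": 0, "ay": 0, "az": 0, "claw": 0.2},
    {"x": 0, "y": 0, "z": -0.05, "ax": 0, "ay": 0, "az": 0, "claw": 0.6},
    {"x": 0, "y": 0, "z": -0.18, "ax": 0, "ay": 0, "az": 0, "claw": 1},
    {"x": 0, "y": 0, "z": -0.33, "ax": 0, "ay": 0, "az": 0, "claw": 1},
    {"x": 0, "y": 0, "z": -0.45, "ax": 0, "ay": 0, "az": 0, "claw": 1},
    {"x": 0, "y": 0, "z": -0.48, "ax": 0, "ay": 0, "az": 0, "claw": 1},
    {"x": 0, "y": 0, "z": -0.48, "ax": 0, "ay": 0, "az": 0, "claw": 1},
  ],
)

```text
time_s: 25.7
eef_pos: [459.0, -243.0, 170.0]
tool_rot: [-0.075, 0.997, -0.0, 0.001]
wrist_force: [-0.4, -0.2, 0.1]
opening: 0.998
finger_force: 0.0
```

```bash
python3 - <<'E'
from fit import *
d=arm.get_image('wrist')
print(fit(d,'tower',(459,-243),.15,'wrist',6))
plan(587.4,299,170,2.034)
E
```

```text
(array([ 457.6, -243.7]), np.float64(0.169), 'iou', np.float64(0.962))
t 25.8 j7 2.33 shift [-0.6934  1.7222 -0.0041] turn [ 0.0008 -0.0012 -0.3999]
```

Call:
move_arm(
  series=[
    {"x": -0.02, "y": 0.06, "z": 0, "ax": 0, "ay": 0, "az": 0, "claw": 1},
    {"x": -0.06, "y": 0.2, "z": 0, "ax": 0, "ay": 0, "az": -0.05, "claw": 1},
    {"x": -0.12, "y": 0.37, "z": 0, "ax": 0, "ay": 0, "az": -0.13, "claw": 1},
    {"x": -0.19, "y": 0.54, "z": 0, "ax": 0, "ay": 0, "az": -0.21, "claw": 1},
    {"x": -0.26, "y": 0.71, "z": 0, "ax": 0, "ay": 0, "az": -0.3, "claw": 1},
    {"x": -0.33, "y": 0.88, "z": 0, "ax": 0, "ay": 0, "az": -0.38, "claw": 1},
    {"x": -0.4, "y": 1, "z": 0, "ax": 0, "ay": 0, "az": -0.4, "claw": 1},
  ],
)

```text
time_s: 26.68
eef_pos: [532.5, 73.7, 168.3]
tool_rot: [-0.231, 0.973, 0.0, -0.001]
wrist_force: [0.1, -0.4, -0.3]
opening: 0.998
finger_force: 0.0
```

```bash
python3 -c "
from h import *
plan(587.4,299,170,2.034)"
```

```text
t 26.675 j7 1.96 shift [-0.5007  0.5887 -0.0061] turn [ 0.0009 -0.0023  0.0035]
```

Call:
move_arm(
  series=[
    {"x": -0.1, "y": 0.12, "z": 0, "ax": 0, "ay": 0, "az": 0.003, "claw": 1},
    {"x": -0.23, "y": 0.27, "z": 0, "ax": 0, "ay": 0, "az": 0.003, "claw": 1},
    {"x": -0.36, "y": 0.42, "z": 0, "ax": 0, "ay": 0, "az": 0.003, "claw": 1},
    {"x": -0.46, "y": 0.54, "z": 0, "ax": 0, "ay": 0, "az": 0.003, "claw": 1},
    {"x": -0.501, "y": 0.592, "z": 0, "ax": 0, "ay": 0, "az": 0.003, "claw": 1},
    {"x": -0.501, "y": 0.592, "z": 0, "ax": 0, "ay": 0, "az": 0.003, "claw": 1},
    {"x": -0.501, "y": 0.592, "z": 0, "ax": 0, "ay": 0, "az": 0.003, "claw": 1},
  ],
)

```text
time_s: 27.55
eef_pos: [588.2, 295.4, 169.1]
tool_rot: [-0.227, 0.974, -0.0, -0.0]
wrist_force: [0.3, 0.0, -0.5]
opening: 0.997
finger_force: 0.0
```

```bash
python3 - <<'E'
from fit import *
d=arm.get_image('wrist');cv2.imwrite('pics/w7.png',d['frame'][:,:,::-1])
q=fit(d,'core',(588,300),.44,'wrist');print(q)
plan(*q[0],39,2.034)
E
```

```text
(array([587.2, 298.7]), np.float64(0.888), 'iou', np.float64(0.954))
t 27.65 j7 1.64 shift [-0.0012  0.0108  0.4354] turn [-0.0005 -0.0002 -0.0054]
```

View pics/w7.png

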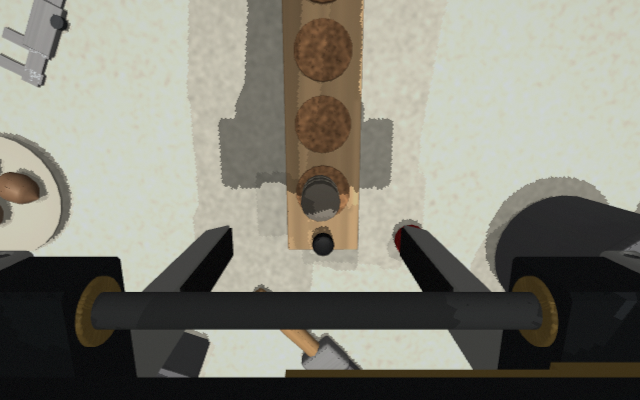

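The core (320,199) is centred in front of the board's knob (322,243). The red cylinder is off behind the right finger, about 60 mm clear.

Call:
move_arm(
  newtons=20,
  series=[
    {"x": -0.001, "y": 0.011, "z": 0.12, "ax": 0, "ay": 0, "az": -0.005, "claw": 0.8},
    {"x": -0.001, "y": 0.011, "z": 0.26, "ax": 0, "ay": 0, "az": -0.005, "claw": 0.6},
    {"x": -0.001, "y": 0.011, "z": 0.38, "ax": 0, "ay": 0, "az": -0.005, "claw": 0.4},
    {"x": -0.001, "y": 0.011, "z": 0.433, "ax": 0, "ay": 0, "az": -0.005, "claw": 0.1},
    {"x": -0.001, "y": 0.011, "z": 0.433, "ax": 0, "ay": 0, "az": -0.005, "claw": -0.1},
    {"x": -0.001, "y": 0.011, "z": 0.433, "ax": 0, "ay": 0, "az": -0.005, "claw": -0.22},
    {"x": -0.001, "y": 0.011, "z": 0.433, "ax": 0, "ay": 0, "az": -0.005, "claw": -0.35},
    {"x": -0.001, "y": 0.011, "z": 0.433, "ax": 0, "ay": 0, "az": -0.005, "claw": -0.5},
    {"x": -0.001, "y": 0.011, "z": 0.433, "ax": 0, "ay": 0, "az": -0.005, "claw": -0.5},
    {"x": -0.001, "y": 0.011, "z": 0.433, "ax": 0, "ay": 0, "az": -0.005, "claw": -0.5},
  ],
)

```text
time_s: 28.9
eef_pos: [587.8, 300.7, 41.1]
tool_rot: [-0.23, 0.973, 0.0, 0.001]
wrist_force: [-0.1, -2.1, 8.3]
opening: 0.359
finger_force: 20.0
```

```bash
python3 -c "
from h import *
plan(393.6,-252.7,190,1.72)"
```

```text
t 28.9 j7 1.67 shift [ 1.4044 -1.359  -0.4992] turn [3.000e-04 2.900e-03 4.017e-01]
```

Call:
move_arm(
  series=[
    {"x": 0, "y": 0, "z": -0.06, "ax": 0, "ay": 0, "az": 0, "claw": -0.5},
    {"x": 0, "y": 0, "z": -0.2, "ax": 0, "ay": 0, "az": 0, "claw": -0.5},
    {"x": 0, "y": -0.02, "z": -0.36, "ax": 0, "ay": 0, "az": 0, "claw": -0.5},
    {"x": 0.08, "y": -0.1, "z": -0.48, "ax": 0, "ay": 0, "az": 0.04, "claw": -0.5},
    {"x": 0.2, "y": -0.2, "z": -0.5, "ax": 0, "ay": 0, "az": 0.1, "claw": -0.5},
    {"x": 0.32, "y": -0.31, "z": -0.5, "ax": 0, "ay": 0, "az": 0.16, "claw": -0.5},
    {"x": 0.44, "y": -0.43, "z": -0.5, "ax": 0, "ay": 0, "az": 0.23, "claw": -0.5},
    {"x": 0.56, "y": -0.55, "z": -0.5, "ax": 0, "ay": 0, "az": 0.3, "claw": -0.5},
    {"x": 0.68, "y": -0.67, "z": -0.5, "ax": 0, "ay": 0, "az": 0.36, "claw": -0.5},
    {"x": 0.8, "y": -0.78, "z": -0.5, "ax": 0, "ay": 0, "az": 0.4, "claw": -0.5},
    {"x": 0.87, "y": -0.85, "z": -0.5, "ax": 0, "ay": 0, "az": 0.4, "claw": -0.5},
    {"x": 0.9, "y": -0.87, "z": -0.5, "ax": 0, "ay": 0, "az": 0.402, "claw": -0.5},
    {"x": 0.9, "y": -0.87, "z": -0.5, "ax": 0, "ay": 0, "az": 0.402, "claw": -0.5},
  ],
)

```text
time_s: 30.52
eef_pos: [462.7, -53.5, 190.2]
tool_rot: [-0.074, 0.997, 0.0, 0.0]
wrist_force: [0.1, 0.1, -1.8]
opening: 0.358
finger_force: 20.0
```

```bash
python3 -c "
from h import *
plan(393.6,-252.7,190,1.72)"
```

```text
t 30.525 j7 1.86 shift [ 3.261e-01 -6.225e-01  3.000e-04] turn [ 0.0005  0.0013 -0.0005]
```

Call:
move_arm(
  series=[
    {"x": 0.06, "y": -0.11, "z": 0, "ax": 0, "ay": 0, "az": 0, "claw": -0.5},
    {"x": 0.13, "y": -0.25, "z": 0, "ax": 0, "ay": 0, "az": 0, "claw": -0.5},
    {"x": 0.21, "y": -0.4, "z": 0, "ax": 0, "ay": 0, "az": 0, "claw": -0.5},
    {"x": 0.28, "y": -0.54, "z": 0.02, "ax": 0, "ay": 0, "az": 0, "claw": -0.5},
    {"x": 0.326, "y": -0.622, "z": 0.1, "ax": 0, "ay": 0, "az": 0, "claw": -0.5},
    {"x": 0.326, "y": -0.622, "z": 0.24, "ax": 0, "ay": 0, "az": 0, "claw": -0.5},
    {"x": 0.326, "y": -0.622, "z": 0.38, "ax": 0, "ay": 0, "az": 0, "claw": -0.5},
    {"x": 0.326, "y": -0.622, "z": 0.49, "ax": 0, "ay": 0, "az": 0, "claw": -0.5},
    {"x": 0.326, "y": -0.622, "z": 0.53, "ax": 0, "ay": 0, "az": 0, "claw": -0.5},
    {"x": 0.326, "y": -0.622, "z": 0.537, "ax": 0, "ay": 0, "az": 0, "claw": -0.5},
    {"x": 0.326, "y": -0.622, "z": 0.539, "ax": 0, "ay": 0, "az": 0, "claw": -0.5},
    {"x": 0.326, "y": -0.622, "z": 0.539, "ax": 0, "ay": 0, "az": 0, "claw": -0.5},
  ],
)

```text
time_s: 32.02
eef_pos: [394.3, -253.0, 28.8]
tool_rot: [-0.075, 0.997, -0.0, 0.001]
wrist_force: [0.7, 0.0, -1.1]
opening: 0.36
finger_force: 20.0
```

Call:
move_arm(
  series=[
    {"x": 0, "y": 0, "z": 0.002, "ax": 0, "ay": 0, "az": 0, "claw": -0.5},
    {"x": 0, "y": 0, "z": 0.005, "ax": 0, "ay": 0, "az": 0, "claw": -0.5},
    {"x": 0, "y": 0, "z": 0.005, "ax": 0, "ay": 0, "az": 0, "claw": -0.5},
  ],
)

```text
time_s: 32.4
eef_pos: [393.9, -253.0, 27.0]
tool_rot: [-0.074, 0.997, 0.0, 0.0]
wrist_force: [-3.5, 3.1, 13.9]
opening: 0.358
finger_force: 20.0
```

Call:
move_arm(
  series=[
    {"x": 0, "y": 0, "z": 0.004, "ax": 0, "ay": 0, "az": 0, "claw": -0.24},
    {"x": 0, "y": 0, "z": 0.003, "ax": 0, "ay": 0, "az": 0, "claw": -0.1},
    {"x": 0, "y": 0, "z": 0.003, "ax": 0, "ay": 0, "az": 0, "claw": 0.2},
    {"x": 0, "y": 0, "z": -0.05, "ax": 0, "ay": 0, "az": 0, "claw": 0.6},
    {"x": 0, "y": 0, "z": -0.18, "ax": 0, "ay": 0, "az": 0, "claw": 1},
    {"x": 0, "y": 0, "z": -0.33, "ax": 0, "ay": 0, "az": 0, "claw": 1},
    {"x": 0, "y": 0, "z": -0.5, "ax": 0, "ay": 0, "az": 0, "claw": 1},
    {"x": 0, "y": 0.1, "z": -0.6, "ax": 0, "ay": 0, "az": 0, "claw": 1},
    {"x": 0, "y": 0.25, "z": -0.65, "ax": 0, "ay": 0, "az": 0, "claw": 1},
    {"x": 0, "y": 0.4, "z": -0.65, "ax": 0, "ay": 0, "az": 0, "claw": 1},
    {"x": 0, "y": 0.5, "z": -0.65, "ax": 0, "ay": 0, "az": 0, "claw": 1},
    {"x": 0, "y": 0.5, "z": -0.65, "ax": 0, "ay": 0, "az": 0, "claw": 1},
    {"x": 0, "y": 0.5, "z": -0.65, "ax": 0, "ay": 0, "az": 0, "claw": 1},
  ],
)

```text
time_s: 34.02
eef_pos: [371.3, -105.2, 221.9]
tool_rot: [-0.074, 0.997, -0.0, 0.0]
wrist_force: [0.2, -0.3, -0.8]
opening: 1.0
finger_force: 0.0
```

```bash
python3 - <<'E'
from fit import *
d=arm.get_image('side');cv2.imwrite('pics/s2.png',cv2.resize(d['frame'][100:220,280:480,::-1],(800,480),interpolation=cv2.INTER_CUBIC))
o=np.array([491.5,-238]);u=np.array([np.cos(.149),np.sin(.149)]);nn=np.array([-u[1],u[0]])
for n,x in(('core',-99),('tower',-33),('slab',33),('egg',99)):
    try:
        q=fit(d,n,o+x*u,.15,'side',6);print(n,q,(q[0]-o)@u,(q[0]-o)@nn)
    except Exception as e: print(n,e)
E
```

```text
core (array([ 394.3, -257.6]), np.float64(0.448), 'iou', np.float64(0.83)) -99.03263212725986 -4.953561743515098
tower (array([ 460.2, -246.2]), np.float64(0.317), 'iou', np.float64(0.874)) -32.170480829998375 -3.462681499460736
slab (array([ 526.4, -235.2]), np.float64(0.086), 'iou', np.float64(0.941)) 34.928966759024 -2.4119040501220743
egg (array([ 591.5, -226.3]), np.float64(-0.022), 'iou', np.float64(0.914)) 100.62885882185553 -3.274564430739936
```

View pics/s2.png

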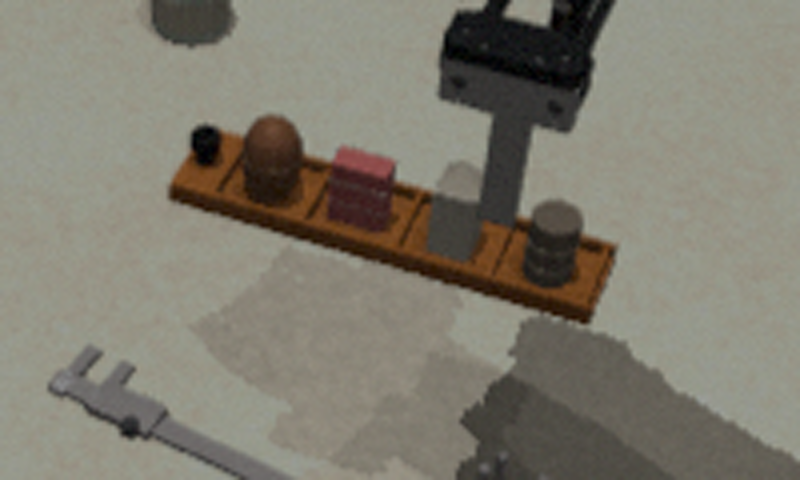

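From the tray's knob (205,145), the egg, slab, tower and core each stand upright and centred in their compartments, and the gripper is clear of them.

```bash
python3 -c "
from plant import arm
print(arm.sign_off())"
```

```text
the job is handed in; nothing more can be done
None
```

The job is handed in: from the tray's knob outward the egg, slab, tower and core stand upright in their compartments, reversed from the board. In the last picture each was within about 5 mm of its compartment's centre, and the arm had used 34 of the 115 seconds; sign-off gave no verdict.

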